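# Fit the filter cartridge to the solder-fume extractor

### The job

Fit the new filter cartridge to the solder-fume extractor: set it upright in the round inlet on top, turn it lightly until its three lugs drop into the slots, then push it down against the sprung seal and twist it a quarter turn clockwise until it locks, and let go. Feel your way and do not force it (never load it with more than about 40 N), and leave the other things on the bench where they are.

Things in the scene. Friction and masses are not known exactly. Their poses are not given: they have to be found in the camera images.
- grip_bar (a point): Middle of the grip bar on top of the loose filter cartridge, on its upright axis, 76 mm above its lowest face; z up the axis, x along the bar. The bar is 68 mm long, 20 mm wide and 32 mm high and stands on the flat top of a ribbed white canister 84 mm in diameter (20 to 60 mm above the lowest face). Whole: 92 mm tall, about 0.25 kg, stands upright on the bench.
- lugs (a point): Point on the cartridge's axis level with its three lugs, 8.5 mm above the lowest face; same axes as grip_bar. Below the canister is a round spigot, 60 mm in diameter, 20 mm high, its lowest 4.5 mm tapered to 52 mm. The lugs stand out of it 0, 120 and 240 degrees from +x: 10 mm wide, 5 mm high (6 to 11 mm above the lowest face), out to 36.5 mm from the axis.
- inlet (a point): Centre of the mouth of the bayonet collar, level with its flat top face, 158 mm above the bench; z up, x and y as the extractor's. The bore is 63 mm wide (1.5 mm to spare round the spigot). Three lug slots, about 15.5 mm wide, 120 degrees apart; the collar's clocking differs from unit to unit, so they may lie at any angle. Lugs off the slots rest on the face: grip_bar 70 mm above inlet.
- seat (a point): Centre of the sprung rubber seat in the collar, 10 mm below inlet at rest. With its lugs in the slots the cartridge rests on it, grip_bar 66 mm above inlet. The seat takes 4 N to start it down and 1.2 N more per mm. At 58 mm (about 14 N) the lugs are just under the collar's lip and the cartridge can turn; at 56 mm (16 N) the canister meets the collar face, a hard stop.
- lip (a point): Point on the collar's axis, 7 mm below inlet, level with the underside of the lip. With the lugs below it the cartridge turns clockwise, seen from above, by 88 to 94 degrees (from mid-slot) to a hard stop. There the lip is 3 mm thinner: let go and the spring lifts the cartridge into these pockets, locked, grip_bar 61 mm above inlet. Let go sooner, it stays at 58 mm or springs up, not locked.
- extractor: Bench solder-fume extractor, a fixed grey and white steel case, 220 mm (x) by 250 mm (y) by 150 mm high; origin at the centre of its underside, z up; the front panel with its switch is on its -x side. The inlet is over the centre of its top.
- cartridge: The loose filter cartridge as a whole; origin at the centre of its lowest face, axes as for grip_bar.
- parts_bin: Bystander: small open yellow parts bin, 90 x 110 x 50 mm, origin under its centre.
- solder_reel_mid (a point): Bystander: metal reel, 64 mm in diameter, 44 mm high, standing on its flange; the point is its centre.
- flux_bottle: Bystander: grey bottle, 50 mm in diameter, 120 mm tall, origin under its centre.
- screwdriver: Bystander: screwdriver lying on the bench; the origin is under the middle of its length.
Not all that is in view belongs to the job. Of the things that look like the cartridge, the largest one is meant.

How it is judged:
By the outcome, as a careful person would: the job done as asked, in the order asked, and still so for the second after the job is handed in, with the robot touching nothing.
It also fails if it takes over 72 s, if anything falls off the work surface, if the arm or the gripper's body presses on something with over 40 N, if the wrist force passes 120 N, or if a joint passes its speed limit or range.

### The arm

A 6-joint arm with a two-finger parallel gripper is mounted at the origin on the work surface. World frame = base frame: x ahead of the robot, y to its left, z up, the work surface at z = 0. Lengths are in m, angles in degrees, forces in N, time in s.
With the tool pointing down it reaches from about 0.25 to 0.725 m from the base axis. Payload 9.7 kg.
Tool frame: the origin (TCP) lies between the finger pads; the fingertips stand 19 mm ahead of it and the grasp point (between the pads) is the TCP; x points along the fingers, y is the direction in which the jaws open and shut, and the axes are right-handed (so a half turn about x gives the same grasp; the last joint's range is limited). The gripper opens to 85 mm and grips with 20 to 120 N. Pads are 22 mm wide; open, the fingers measure 114 mm over their backs; the gripper's body (76 mm by 85 mm) begins 54 mm behind the grasp point. The pads swing forward as they close: fully open they stand 13 mm farther back than shut.
Start: joints at [72.422, 4.979, 10.078, 95.1, 0, 90], TCP at [0.166, 0.524, 0.25] pointing down, gripper open.
Joint ranges: [-179.16, 179.16], [-48.56, 103.87], [-65.8, 70.77], [-126.05, 130.52], [-82.76, 87.17], [-180, 180]. Speed limits (degrees/s): [127.2, 127.2, 147.25, 180, 180, 180].

### API

Orientations are given as [roll, pitch, yaw] about the fixed x, y, z axes, in that order (R = Rz(yaw) Ry(pitch) Rx(roll)).
In Python, from workcell import bot gives the robot as it stands. The module is installed in compiled form; this text tells all that it offers.
- The arm moves only by the shell command python3 -m handwheel 'ROWS' [FORCE]. ROWS is JSON, a list of rows, each a list of 7 numbers: the turn, a rotation vector about the tool's x, y, z in degrees, then the shift along the tool's x, y, z in m, then the closure, from -1 (fully open) to 1 (shut), so that 0 is half open. In form: [[ax, ay, az, dx, dy, dz, fingers], ...]. A call has 1 to 20 rows; each row is the pose to reach, as a shift and turn from the pose commanded when the call began, along the tool's axes at that moment; what a row does not reach only later rows make up. A row lasts 1/8 s, in which the tool goes at most 62.5 mm and 10.7 degrees, less where a joint would pass 70% of its speed; a pose out of reach is approached as far as the arm can. A call with a gripper value outside its range is refused whole. The fingers move at their own pace and stop on an object; FORCE is the grip in N (left out, the last holds). Time passes only in rows, so rows that repeat a pose let the fingers close. It gives the time, the measured TCP pose, the force and the opening at its end, in the units of the state.
- bot.get_obs(): the state, without advancing time (a new reading comes with each control period).
- bot.camera(name): name is "side" or "top"; returns a dict with "frame" (384x512x3 uint8, red, green, blue), "fx", "fy", "cx", "cy" (pixels), "k1" (the pictures are not rectified: a ray, as slopes to the right and down, at radius r is drawn at 1 + k1 r^2 times it, then the intrinsics apply), "R" (3x3) and "t" (3): a world point X has camera coordinates R X + t. Camera axes: x right, y down, z forward; pixel columns grow to the right and rows downward; lengths in m; the calibration is good to about 2 mm. A picture is of the moment at which its call begins. There is no depth.
- bot.job_done(): hands the job in, once; it reports no verdict.
Trained networks look in a picture, given as the dict that the camera call returned (one of the last four; its "shot" number tells which), for a name from the list of things; names that differ only in an ending like _2 or _b are one class to them, and where a whole thing is asked for, a point or a joint stands for the part that bears it (a point fixed in the world has none). Each returns a list of dicts, best first, with "conf" (0 to 1); they miss things now and then, are a little off and sometimes report something else, mostly with a low value. They report only what shows in the picture. A call takes as long as a camera call. They do not tell look-alikes from the thing itself.
- bot.look_for(name, picture): "bbox" ([left, top, width, height] as shares, 0 to 1, of the picture: columns of its width, rows of its height, round what is visible of it).
- bot.tip_of(name, picture): "centre" ([column, row] as shares, 0 to 1, of the picture: columns of its width, rows of its height: a listed point, or the origin of a listed thing).
The state is a dict: "time": time; "q": joint angles; "qd": joint speeds; "joint_efforts": joint torques, N m; "ee_pos": TCP position; "tcp_rot": TCP orientation; "wrist_force": force on the tool from outside, world axes, zero at the start; "torque": the same for the moment, N m; "opening": finger opening in m.
Only numpy, scipy, OpenCV 4.12 (cv2) and the standard library are available. Lean on these libraries where they do the work, as an engineer would, in place of code of your own. Each camera call takes 0.05 s, during which the arm holds its last target.

## Working session

There is one attempt and no reset: what is moved stays moved. The work goes in short steps, Python scripts to look and compute and a shell command to move; the robot and the scene stay as the last step left them, time stands still between calls to the robot, and variables do not carry over. Pictures are saved under pics/ and viewed, and the job is handed in when it is done.

```bash
mkdir -p pics; ls
cat > h.py <<'E'
import numpy as np, cv2
from workcell import bot
def snap(name,fn=None):
    p=bot.camera(name)
    if fn: cv2.imwrite('pics/'+fn,p['frame'][:,:,::-1])
    return p
def ray(p,u,v):
    # u,v pixels -> world origin, dir
    x=(u-p['cx'])/p['fx']; y=(v-p['cy'])/p['fy']
    rd=np.hypot(x,y); r=rd
    for _ in range(30): r=rd/(1+p['k1']*r*r)
    s=r/rd if rd>0 else 1
    R=np.array(p['R']);t=np.array(p['t'])
    return -R.T@t, R.T@np.array([x*s,y*s,1])
def atz(p,u,v,z):
    o,d=ray(p,u,v); return o+d*(z-o[2])/d[2]
def proj(p,X):
    c=np.array(p['R'])@np.array(X)+np.array(p['t']); x,y=c[:2]/c[2]; k=1+p['k1']*(x*x+y*y)
    return np.array([p['fx']*x*k+p['cx'],p['fy']*y*k+p['cy']])
def tri(obs):
    A=np.zeros((3,3));b=np.zeros(3);res=[]
    for p,u,v in obs:
        o,d=ray(p,u,v); d=d/np.linalg.norm(d); M=np.eye(3)-np.outer(d,d); A+=M;b+=M@o
    X=np.linalg.solve(A,b)
    return X,[np.linalg.norm(proj(p,X)-[u,v]) for p,u,v in obs]
E
python3 - <<'E'
from h import *
print(bot.get_obs())
for c in('side','top'):
    p=snap(c,c+'0.png'); print(c,{k:p[k] for k in p if k!='frame'})
    for n in ['grip_bar','lugs','inlet','seat','cartridge','extractor','parts_bin','solder_reel_mid','flux_bottle','screwdriver']:
        print(n,[(round(d['conf'],2),np.round(np.array(d['centre'])*[512,384],1).tolist()) for d in bot.tip_of(n,p)][:4])
E
```

```text
pics
{'time': 0.0, 'q': array([7.24215526e+01, 5.01156732e+00, 1.00337476e+01, 9.50996595e+01,
       1.19750991e-03, 9.00008439e+01]), 'qd': array([-0.06681616,  0.12264435, -0.1094832 , -0.06116682, -0.01953679,
        0.0543739 ]), 'joint_efforts': array([ 2.60786874e-03, -5.20381415e+01,  4.64807653e+01,  1.60698005e-02,
        1.37699608e-04,  1.14660929e-05]), 'ee_pos': array([0.16603804, 0.52412059, 0.24957224]), 'tcp_rot': array([ -90.88464108,   89.92251145, -108.4639332 ]), 'wrist_force': array([0.34058461, 1.26708392, 0.04469712]), 'torque': array([ 0.05855495, -0.01741647, -0.02056148]), 'opening': 0.08566291591310271}
side {'fx': 471.77869659550197, 'fy': 471.77869659550197, 'cx': 256.36020503769316, 'cy': 196.217618750509, 'k1': -0.15086161878864165, 'R': array([[ 0.97327476, -0.22963341, -0.00217657],
       [-0.12717296, -0.53106758, -0.83773162],
       [ 0.19121526,  0.81561984, -0.54607783]]), 't': array([-0.56363962,  0.17976709,  1.17995488]), 'shot': 1}
grip_bar [(0.88, [294.5, 281.5]), (0.74, [238.4, 277.9]), (0.67, [194.7, 304.9])]
lugs [(0.95, [293.1, 297.7
[... 637 characters left out ...]
,
       [-0.99642463, -0.02456072, -0.08083765],
       [ 0.0810965 , -0.00973117, -0.99665875]]), 't': array([-0.05164887,  0.60218878,  1.09535416]), 'shot': 2}
grip_bar [(0.78, [341.6, 277.8]), (0.73, [329.9, 237.9]), (0.58, [336.1, 198.3])]
lugs [(0.93, [336.6, 276.3]), (0.88, [326.0, 238.4]), (0.62, [330.5, 200.3])]
inlet [(0.76, [168.9, 225.8])]
seat [(0.92, [167.2, 222.3]), (0.67, [341.8, 154.5])]
cartridge [(0.71, [330.6, 199.0]), (0.68, [324.7, 233.8]), (0.62, [334.6, 274.1])]
extractor [(0.59, [178.1, 220.4]), (0.43, [328.2, 237.3])]
parts_bin [(0.94, [200.2, 131.0])]
solder_reel_mid [(0.84, [246.3, 139.2])]
flux_bottle [(0.61, [278.0, 135.9])]
screwdriver [(0.61, [344.5, 155.5])]
```

View pics/side0.png

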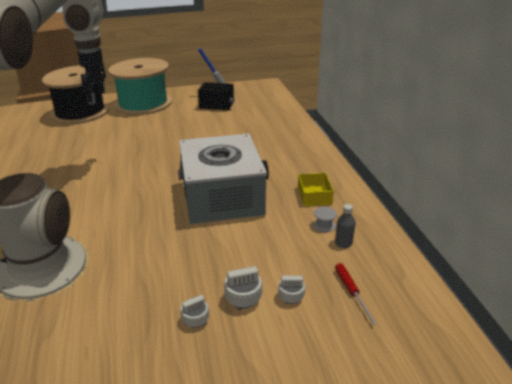

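View pics/top0.png

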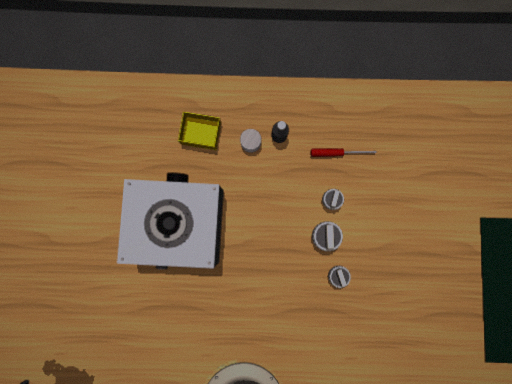

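Candidates: side (195,312), (243,287) and (292,290); in the top view these are (340,277), (327,237) and (333,199). The middle one is the largest, so I'll check it in close crops along with the inlet.

Run:
```python
from h import *
t=cv2.imread('pics/top0.png'); s=cv2.imread('pics/side0.png')
f=lambda im,x,y,w,h,k:cv2.resize(im[y:y+h,x:x+w],None,fx=k,fy=k,interpolation=cv2.INTER_CUBIC)
a=f(t,290,180,70,110,5); b=f(t,130,185,76,76,5)
c=f(s,175,255,135,80,5)
b=cv2.resize(b,(400,400)); H=np.zeros((550,750,3),np.uint8); H[:550,:350]=a; H[:400,350:]=b
cv2.imwrite('pics/c1.png',H); cv2.imwrite('pics/c2.png',c)
```

```text
(no output)
```

View pics/c1.png

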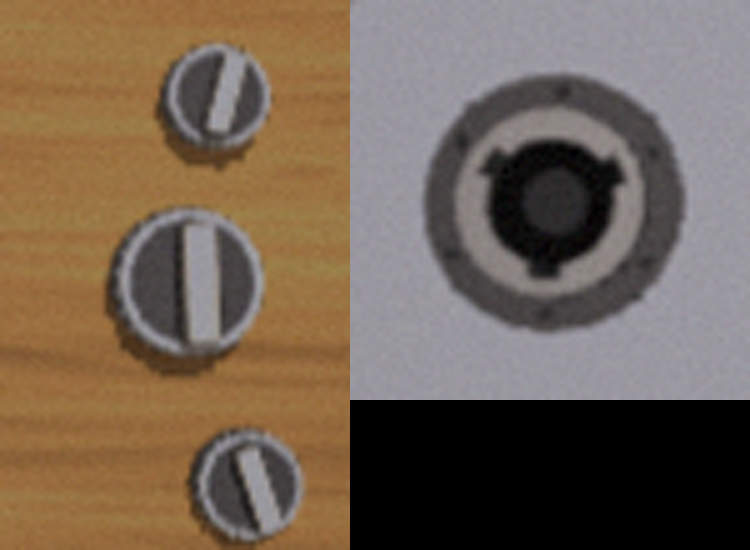

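View pics/c2.png

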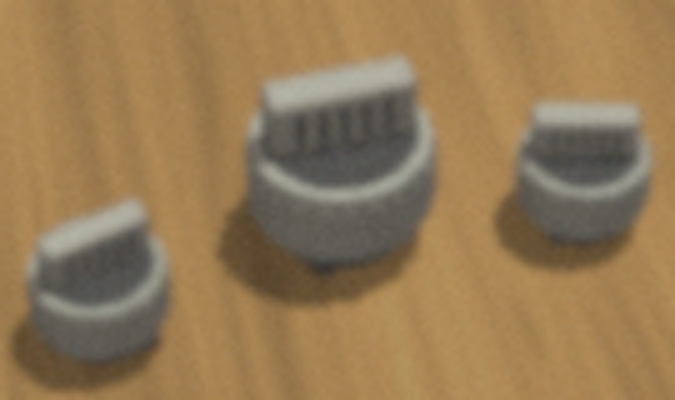

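Run:
```python
from h import *
s=bot.camera('side'); p=bot.camera('top')
for z in (0.092,):
    for u,v in [(330,225),(330.6,249.4),(330.1,237.3)]:
        print(atz(p,u,v,z))
g=[(p,330.2,237.3),(s,242.5,272)]  # bar top centre guess
print('tri bar top',tri(g))
c=atz(p,330.2,237.3,0.092)
# outline check
def ring(im,cx,cy,z,r,col):
    for a in range(0,360,4):
        u=proj(P,[cx+r*np.cos(np.radians(a)),cy+r*np.sin(np.radians(a)),z]); cv2.circle(im,tuple((u*8).round().astype(int)),4,col,-1,shift=3) if 0 else None
        U.append(u)
# inlet ellipse: dark bore
G=cv2.cvtColor(p['frame'],cv2.COLOR_RGB2GRAY)
sub=G[185:261,130:206]; print(sub[25:52:1,22:56:1])
```

```text
[ 0.52350028 -0.23315425  0.092     ]
[ 0.45597029 -0.23529432  0.092     ]
[ 0.48934192 -0.23368074  0.092     ]
tri bar top (array([ 0.49092678, -0.2346931 ,  0.0897962 ]), [np.float64(0.5935970859359486), np.float64(0.7518686338609322)])
[[ 67  68  73  84 111 131 132 140 137 139 134 131 137 136 133 134 137 134
  135 138 132 138 136 136 137 139 137 133 110  91  76  72  67  72]
 [ 61  71  85 112 131 137 133 134 135 138 133 120 102  95  88  82  75  78
   79  99 111 124 136 136 142 138 136 138 135 117  90  72  69  73]
 [ 56  81 112 131 138 120 122 133 133 114  91  68  47  44  21  24  23  23
   22  42  61  72 102 126 136 138 138 142 138 133 106  70  68  69]
 [ 77 109 129 134 117  81  82 115 118  84  40  21  12  10  11   1   6   0
    6   9   6  19  44  90 122 137 139 130 128 138 115  75  74  71]
 [ 97 123 132 115  76  41  40  70  63  35  16   4   3  14  15   7  13  12
    8  15  13  11  14  41  83 111 126  97 108 140 134 113  92  71]
 [113 133 132  99  49  33  33  30  23  14   5  15  16  14  17   8  15  10
    7   1   7  10  13  13  31  54  67  53  69 114 142 133 109  75]
 [121 132 111
[... 2248 characters left out ...]
 128 132 135 136 133 118  98  60  27   8  11  13  12  13  13  11  14
    7  17  17   7  20  54  99 126 132 140 139 133 127  93  62  71]
 [ 80 121 131 137 134 131 135 125 111  76  45  20   7  15   5  14   3   2
    4   9  20  47  83 113 130 134 136 140 136 128 103  74  69  65]
 [ 67  98 124 131 138 135 133 134 129 120  98  62  33  18  13  14  15  25
   29  50  83 110 124 134 139 140 134 135 128 105  75  66  63  53]
 [ 67  77 106 124 133 131 133 133 134 135 126  93  46  24  18  21  18  41
   82 113 125 135 141 132 135 134 136 127 100  63  57  71  63  55]
 [ 68  71  80  99 119 130 133 129 133 133 128 102  47  32  26  21  23  56
  110 135 135 131 133 139 140 136 136 111  76  58  65  71  69  67]]
```

```bash
cat > fit.py <<'E'
from h import *
from scipy.optimize import minimize
from scipy.ndimage import gaussian_filter, map_coordinates
def ncc(a,b):
    a=a-a.mean();b=b-b.mean();return (a@b)/np.sqrt((a@a)*(b@b))
def inlet_pts(N=61,R=.040):
    g=np.linspace(-R,R,N);X,Y=np.meshgrid(g,g);m=np.hypot(X,Y)<R;return X[m],Y[m]
def samp(P,x,y,z):
    W=np.stack([x,y,np.full_like(x,z)])
    c=np.array(P['R'])@W+np.array(P['t'])[:,None]; a,b=c[0]/c[2],c[1]/c[2];k=1+P['k1']*(a*a+b*b)
    G=cv2.cvtColor(P['frame'],cv2.COLOR_RGB2GRAY).astype(float)
    return map_coordinates(G,[P['fy']*b*k+P['cy'],P['fx']*a*k+P['cx']],order=1)
def smooth_in(d,w=.0015): return 1/(1+np.exp(np.clip(-d/w,-50,50)))
def inlet_model(X,Y,phi,sw=.0155,sr=.038):
    r=np.hypot(X,Y); d=.0315-r
    for k in range(3):
        a=phi+k*2*np.pi/3; u=X*np.cos(a)+Y*np.sin(a); v=-X*np.sin(a)+Y*np.cos(a)
        d=np.maximum(d,np.minimum(np.minimum(sr-u,u),sw/2-np.abs(v)))
    return -smooth_in(d)
def fit_inlet(P,x0,y0,z=.158):
    X,Y=inlet_pts(R=.043);best=None
    f=lambda q:-ncc(samp(P,q[0]+X,q[1]+Y,z),inlet_model(X,Y,q[2],sr=q[3]))
    for ph in np.radians(range(0,120,20)):
        r=minimize(f,[x0,y0,ph,.038],method='Nelder-Mead',options=dict(initial_simplex=np.array([x0,y0,ph,.038])+np.vstack([np.zeros(4),np.diag([.004,.004,.2,.001])])))
        if best is None or r.fun<best.fun: best=r
    return best
def fit_bar(P,x0,y0,z=.092):
    g=np.linspace(-.04,.04,61);A,B=np.meshgrid(g,np.linspace(-.02,.02,31));A=A.ravel();B=B.ravel();m=np.hypot(A,B)<.0385;A=A[m];B=B[m]
    best=None
    M=smooth_in(np.minimum(.034-abs(A),.01-abs(B)))
    f=lambda q:-ncc(samp(P,q[0]+A*np.cos(q[2])-B*np.sin(q[2]),q[1]+A*np.sin(q[2])+B*np.cos(q[2]),z),M)
    for ph in np.radians(range(-90,90,30)):
        r=minimize(f,[x0,y0,ph],method='Nelder-Mead',options=dict(initial_simplex=np.array([x0,y0,ph])+np.vstack([np.zeros(3),np.diag([.006,.006,.3])])))
        if best is None or r.fun<best.fun: best=r
    return best
E
python3 - <<'E'
from fit import *
s=bot.camera('side'); p=bot.camera('top')
print('bar'); 
for P in (p,s):
    b=fit_bar(P,.490,-.234); print(b.x[:2].round(4),np.degrees(b.x[2]),b.fun)
for n,P,u in(('t',p,(168.5,223)),('s',s,(220.5,154.5))):
    x=atz(P,*u,.158); print(x)
    b=fit_inlet(P,*x[:2]); print(n,b.x.round(4),np.degrees(b.x[2])%120,b.fun)
    b2=b
# lug direction: dark lug in side at (239.4,308)
for a in range(-180,180,30): print(a,proj(s,[.490+.0365*np.cos(np.radians(a)),-.234+.0365*np.sin(np.radians(a)),.0085]).round(1))
E
```

```text
bar
[ 0.4905 -0.2337] 3.5423958752020708 -0.8416805048470498
[ 0.4933 -0.2324] 3.245700488834062 -0.8431807392784545
[0.51804908 0.20152401 0.158     ]
t [0.5183 0.2038 1.0012 0.0377] 57.3645555631474 -0.9779146397925176
[0.51880088 0.18990426 0.158     ]
s [0.5181 0.2027 1.0106 0.0354] 57.90417382448936 -0.9170819943295905
-180 [226.4 300.7]
-150 [230.  306.1]
-120 [237.  309.3]
-90 [245.4 309.5]
-60 [252.8 306.6]
-30 [257.2 301.4]
0 [257.4 295.5]
30 [253.6 290.5]
60 [246.8 287.5]
90 [238.8 287.3]
120 [231.6 290. ]
150 [227.1 294.9]
```

```bash
cat > plan.py <<'E'
import sys,numpy as np
from scipy.spatial.transform import Rotation as Ro
from workcell import bot
def cur():
    o=bot.get_obs(); R=Ro.from_euler('xyz',o['tcp_rot'],degrees=True).as_matrix(); return o,R
def goal(yaw):
    a=np.radians(yaw); x=np.array([0,0,-1.]); y=np.array([np.cos(a),np.sin(a),0]); return np.stack([x,y,np.cross(x,y)],1)
o,R=cur()
print('t',round(o['time'],2),'pos',o['ee_pos'].round(4),'yaw_y',round(np.degrees(np.arctan2(R[1,1],R[0,1])),2),'xdir',R[:,0].round(4),'q',o['q'].round(1),'F',o['wrist_force'].round(2),'T',o['torque'].round(2),'op',round(o['opening'],4))
if len(sys.argv)>4:
    x,y,z,w=map(float,sys.argv[1:5])
    print('turn',Ro.from_matrix(R.T@goal(w)).as_rotvec(degrees=True).round(2),'shift',(R.T@(np.array([x,y,z])-o['ee_pos'])).round(4))
E
python3 plan.py .4915 -.2335 .25 93.4;python3 plan.py .4915 -.2335 .25 -86.6
python3 - <<'E'
from h import *
p=bot.camera('top')
for u in [(340,277),(333,199)]: print(atz(p,*u,.06))
E
```

```text
t 1.3 pos [0.1661 0.5243 0.2503] yaw_y 72.42 xdir [-0. -0. -1.] q [72.4  5.  10.1 95.1  0.  90. ] F [0.01 0.2  0.4 ] T [-0.05 -0.02 -0.02] op 0.0854
turn [-20.98  -0.     0.  ] shift [ 3.000e-04 -6.241e-01  5.391e-01]
t 1.3 pos [0.1661 0.5243 0.2503] yaw_y 72.42 xdir [-0. -0. -1.] q [72.4  5.  10.1 95.1  0.  90. ] F [0.01 0.2  0.4 ] T [-0.05 -0.02 -0.02] op 0.0854
turn [159.02   0.     0.  ] shift [ 3.000e-04 -6.241e-01  5.391e-01]
[ 0.37721798 -0.26882606  0.06      ]
[ 0.59914873 -0.24754808  0.06      ]
```

```bash
python3 -m handwheel '[[-10,0,0,0,-0.06,0.052,0],[-21,0,0,0,-0.12,0.104,0],[-21,0,0,0,-0.18,0.156,0],[-21,0,0,0,-0.24,0.207,0],[-21,0,0,0,-0.30,0.259,0],[-21,0,0,0,-0.36,0.311,0],[-21,0,0,0,-0.42,0.363,0],[-21,0,0,0,-0.48,0.415,0],[-21,0,0,0,-0.54,0.466,0],[-21,0,0,0,-0.60,0.518,0],[-21,0,0,0,-0.624,0.539,0],[-21,0,0,0,-0.624,0.539,0],[-21,0,0,0,-0.624,0.539,0],[-21,0,0,0,-0.624,0.539,0],[-21,0,0,0,-0.624,0.539,0],[-21,0,0,0,-0.624,0.539,0],[-21,0,0,0,-0.624,0.539,0],[-21,0,0,0,-0.624,0.539,0]]' 30; python3 plan.py .4915 -.2335 .084 93.4
python3 - <<'E'
from h import *
p=snap('top','top1.png');s=snap('side','side1.png')
E
```

```text
time: 3.6
ee_pos: [0.4914, -0.2325, 0.2508]
tcp_rot: [-28.2, 90.0, -24.7]
wrist_force: [0.7, -0.3, 0.1]
opening: 0.0425
t 3.6 pos [ 0.4914 -0.2325  0.2508] yaw_y 93.49 xdir [ 8.e-04 -4.e-04 -1.e+00] q [-25.3   4.1   9.2  95.    0.  -28.8] F [ 0.71 -0.26  0.1 ] T [-0.02  0.04 -0.03] op 0.0425
turn [0.09 0.04 0.02] shift [ 1.668e-01 -9.000e-04 -1.000e-04]
```

View pics/side1.png

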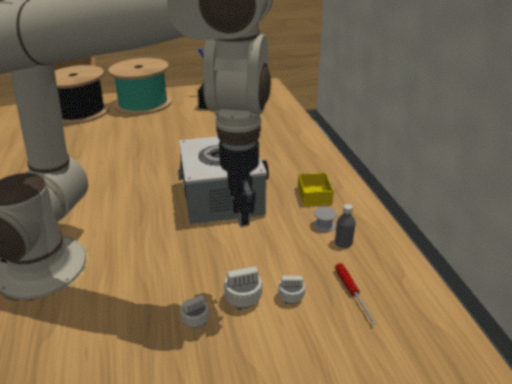

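The gripper stands at (243,200), in line with the bar at (243,275). I'll descend now.

```bash
python3 -m handwheel '[[0,0,0,0.05,-0.001,0,0],[0,0,0,0.09,-0.001,0,0],[0,0,0,0.12,-0.001,0,0],[0,0,0,0.14,-0.001,0,0],[0,0,0,0.15,-0.001,0,0],[0,0,0,0.158,-0.001,0,0],[0,0,0,0.164,-0.001,0,0],[0,0,0,0.167,-0.001,0,0],[0,0,0,0.167,-0.001,0,0]]' 30; python3 plan.py .4915 -.2335 .084 93.4
python3 - <<'E'
from h import *
p=snap('top');s=snap('side')
cv2.imwrite('pics/s2.png',cv2.resize(s['frame'][200:330,170:320,::-1],None,fx=5,fy=4.6,interpolation=cv2.INTER_CUBIC))
E
```

```text
time: 4.82
ee_pos: [0.4916, -0.2343, 0.0834]
tcp_rot: [-23.3, 90.0, -19.8]
wrist_force: [1.3, 0.0, 0.1]
opening: 0.0427
t 4.83 pos [ 0.4916 -0.2343  0.0834] yaw_y 93.42 xdir [ 2.e-04 -1.e-04 -1.e+00] q [-25.5   4.3  -9.1  76.6   0.  -28.9] F [1.28 0.03 0.08] T [ 0.02  0.   -0.04] op 0.0427
turn [0.02 0.01 0.  ] shift [-0.0006  0.0008 -0.0001]
```

View pics/s2.png

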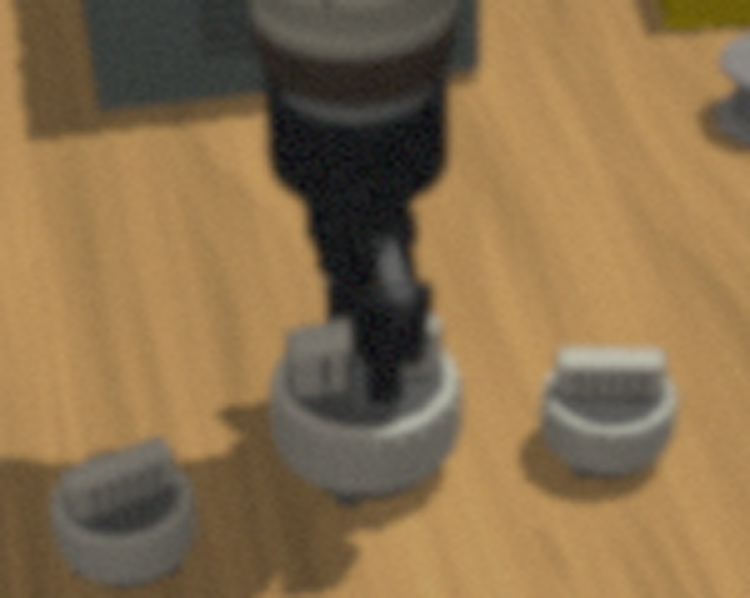

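```bash
python3 -m handwheel '[[0,0,0,0,0,0,0.5],[0,0,0,0,0,0,1],[0,0,0,0,0,0,1],[0,0,0,0,0,0,1],[0,0,0,0,0,0,1]]' 40; python3 plan.py .4915 -.2335 .30 93.4
python3 -m handwheel '[[0,0,0,-0.01,0,0,1],[0,0,0,-0.03,0,0,1],[0,0,0,-0.06,0,0,1],[0,0,0,-0.1,0,0,1],[0,0,0,-0.15,0,0,1],[0,0,0,-0.19,0,0,1],[0,0,0,-0.22,0,0,1],[0,0,0,-0.22,0,0,1],[0,0,0,-0.22,0,0,1]]'; python3 plan.py .5182 .2035 .30 162
python3 - <<'E'
from h import *
p=snap('top','top3.png');s=snap('side','side3.png')
E
```

```text
time: 5.55
ee_pos: [0.4916, -0.2343, 0.0835]
tcp_rot: [-9.6, 90.0, -6.2]
wrist_force: [0.1, 1.8, 2.5]
opening: 0.019
t 5.55 pos [ 0.4916 -0.2343  0.0835] yaw_y 93.42 xdir [ 3.e-04 -0.e+00 -1.e+00] q [-25.5   4.3  -9.1  76.6   0.  -28.9] F [0.11 1.8  2.47] T [ 0.22 -0.02  0.01] op 0.019
turn [0.02 0.02 0.  ] shift [-0.2165  0.0008 -0.    ]
time: 6.68
ee_pos: [0.4914, -0.2343, 0.3018]
tcp_rot: [154.4, 89.9, 157.9]
wrist_force: [0.5, 0.5, -2.9]
opening: 0.0191
t 6.67 pos [ 0.4914 -0.2343  0.3018] yaw_y 93.42 xdir [-1.6e-03  7.0e-04 -1.0e+00] q [-25.5   5.8  16.8 101.1  -0.  -28.9] F [ 0.51  0.5  -2.86] T [ 0.01  0.01 -0.04] op 0.0191
turn [-6.858e+01 -5.000e-02 -9.000e-02] shift [0.0021 0.4354 0.0529]
```

View pics/side3.png

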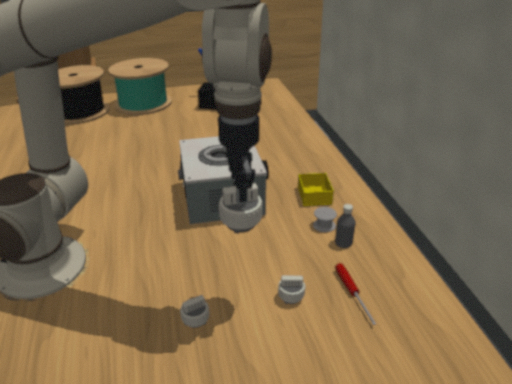

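View pics/top3.png

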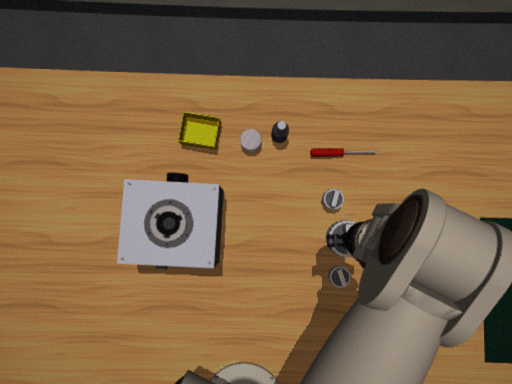

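```bash
python3 -m handwheel '[[-6,0,0,0,0.03,0.004,1],[-14,0,0,0,0.07,0.009,1],[-22,0,0,0,0.115,0.014,1],[-30,0,0,0,0.16,0.02,1],[-38,0,0,0,0.205,0.026,1],[-46,0,0,0,0.25,0.031,1],[-54,0,0,0,0.295,0.036,1],[-60,0,0,0,0.335,0.041,1],[-65,0,0,0,0.375,0.046,1],[-67,0,0,0.001,0.405,0.05,1],[-68.5,0,0,0.002,0.425,0.052,1],[-68.5,0,0,0.002,0.435,0.053,1],[-68.5,0,0,0.002,0.435,0.053,1],[-68.5,0,0,0.002,0.435,0.053,1],[-68.5,0,0,0.002,0.435,0.053,1]]'; python3 plan.py .5182 .2035 .25 162
python3 - <<'E'
from h import *
p=snap('top','top4.png');s=snap('side')
cv2.imwrite('pics/s4.png',cv2.resize(s['frame'][60:210,150:300,::-1],None,fx=4,fy=4,interpolation=cv2.INTER_CUBIC))
E
```

```text
time: 8.65
ee_pos: [0.5186, 0.2023, 0.3015]
tcp_rot: [-69.0, 90.0, 2.8]
wrist_force: [0.4, -0.1, -2.7]
opening: 0.0196
t 8.65 pos [0.5186 0.2023 0.3015] yaw_y 161.85 xdir [ 4.e-04  0.e+00 -1.e+00] q [ 21.3   7.4  18.5 101.1  -0.  -50.5] F [ 0.35 -0.08 -2.69] T [-0.05 -0.    0.01] op 0.0196
turn [-0.15  0.01  0.02] shift [0.0515 0.0007 0.001 ]
```

View pics/s4.png

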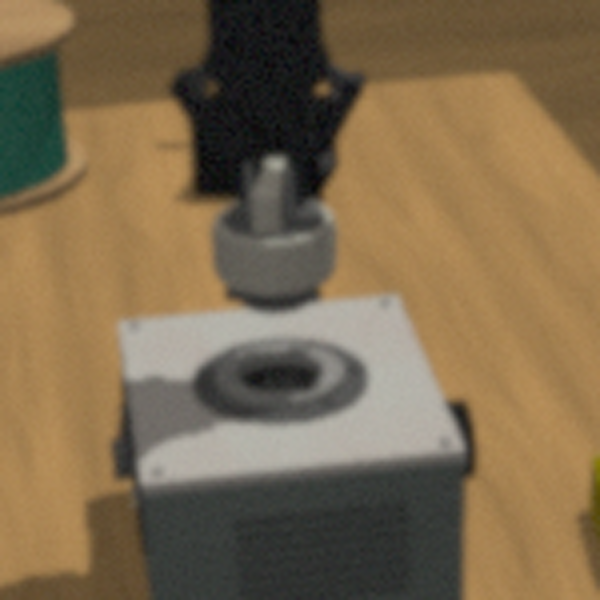

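View pics/top4.png

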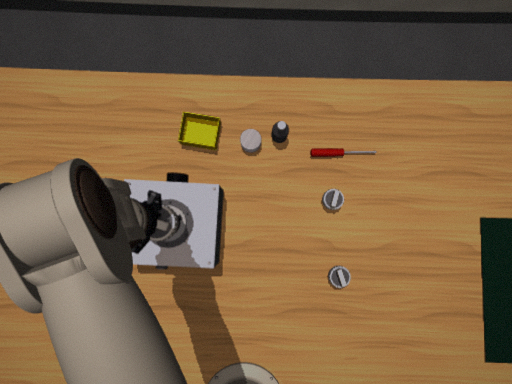

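```bash
python3 -m handwheel '[[0,0,0,0.015,0.0005,0.001,1],[0,0,0,0.035,0.0005,0.001,1],[0,0,0,0.046,0.0005,0.001,1],[0,0,0,0.054,0.0005,0.001,1],[0,0,0,0.056,0.0005,0.001,1],[0,0,0,0.056,0.0005,0.001,1]]'; python3 plan.py .5182 .2033 .236 162
python3 - <<'E'
from h import *
s=snap('side')
cv2.imwrite('pics/s5.png',cv2.resize(s['frame'][90:210,160:280,::-1],None,fx=5,fy=5,interpolation=cv2.INTER_CUBIC))
E
```

```text
time: 9.5
ee_pos: [0.5184, 0.2042, 0.2457]
tcp_rot: [-50.1, 90.0, 21.8]
wrist_force: [0.5, 0.7, -2.8]
opening: 0.0197
t 9.5 pos [0.5184 0.2042 0.2457] yaw_y 161.92 xdir [ 5.e-04  2.e-04 -1.e+00] q [ 21.5   5.8  10.5  94.6   0.  -50.4] F [ 0.52  0.71 -2.76] T [-0.   -0.04 -0.01] op 0.0197
turn [-0.08  0.02  0.02] shift [ 0.0097 -0.0001 -0.0009]
```

View pics/s5.png

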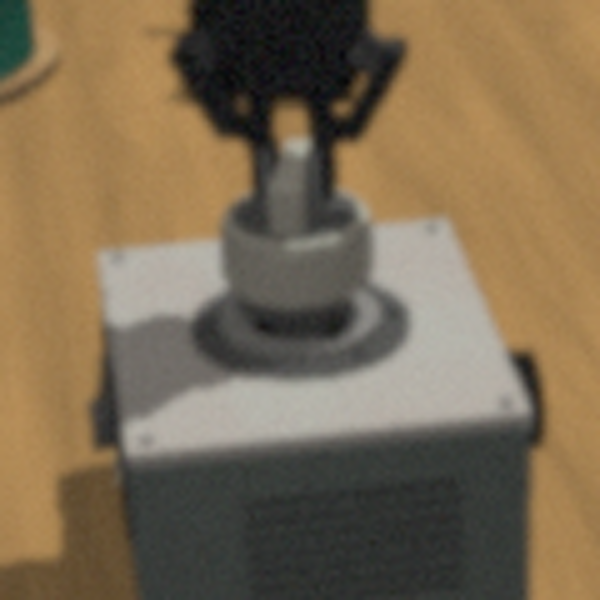

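Run:
```python
from h import *
s=bot.camera('side')
for z in (.15,.158,.19,.21,.23): print(z,proj(s,[.5182,.2033,z]).round(2))
print(proj(s,[.5192,.2033,.2])-proj(s,[.5182,.2033,.2]),proj(s,[.5182,.2043,.2])-proj(s,[.5182,.2033,.2]))
G=cv2.cvtColor(s['frame'],cv2.COLOR_RGB2GRAY)
for r in (138,142,146): print(r,G[r,196:244])
for r in (156,158): print(r,G[r,192:250])
```

```text
0.15 [219.64 154.85]
0.158 [219.52 152.4 ]
0.19 [219.04 142.46]
0.21 [218.74 136.12]
0.23 [218.44 129.69]
[ 0.34745418 -0.03747352] [-0.05738313 -0.15129467]
138 [163 166 163 164 167 164 167 156 121  99  94  98  99 101 101 102 101  96
  93  92 107 122 129 131 132 141 141 138 136 136 134 122 108  93  91  87
  93 108 136 165 175 179 178 176 176 178 176 177]
142 [176 179 176 179 180 178 180 164 130 104  93  93  93  94  93  92  95  97
  96  97  97  97  98  99  97  95  94  94  94  93  88  93  86  92  90  91
  97 105 135 166 174 175 176 176 175 173 176 175]
146 [176 175 175 174 175 176 175 174 163 137 108  96  92  95  95  91  96  95
  98  95  93  97  94  95  94  93  92  92  92  92  93  91  90  90  89  94
  96 111 133 155 167 170 174 174 176 175 178 177]
156 [107 108 109 110 107  94  77  60  48  50  53  58  67  78  81  84  82  83
  74  63  55  48  43  45  43  45  45  44  47  49  48  45  42  43  41  48
  71  93 110 124 122 109  94  83  84  84  89  89 100 129 163 177 179 179
 180 180 178 178]
158 [109 108 105 108 108 103  88  67  58  54  54  57  55  62  69  74  80  80
  84  85  82  82  72  74  78  74  73  74  73  77  80  82  82  89  90  95
 105 104  99  93  86  83  84  82  85  88  91 102 127 153 174 179 181 181
 180 177 180 177]
```

```bash
python3 -m handwheel '[[0,0,0,0.003,0,-0.0007,1],[0,0,0,0.005,0,-0.0007,1],[0,0,0,0.006,0,-0.0007,1],[0,0,0,0.007,0,-0.0007,1],[0,0,0,0.008,0,-0.0007,1],[0,0,0,0.008,0,-0.0007,1]]'; python3 plan.py .5182 .2033 .236 162
```

```text
time: 10.35
ee_pos: [0.5181, 0.2035, 0.2372]
tcp_rot: [135.5, 90.0, -152.5]
wrist_force: [0.4, 0.4, -2.6]
opening: 0.0192
t 10.35 pos [0.5181 0.2035 0.2372] yaw_y 161.92 xdir [-1.e-04 -1.e-04 -1.e+00] q [ 21.4   5.6   9.3  93.7  -0.  -50.5] F [ 0.41  0.4  -2.59] T [ 0.02 -0.   -0.  ] op 0.0192
turn [-0.08 -0.   -0.  ] shift [ 0.0012 -0.0002 -0.0001]
```

```bash
python3 -m handwheel '[[0,0,0,0.001,0,0,1],[0,0,0,0.002,0,0,1],[0,0,0,0.002,0,0,1]]'; python3 plan.py .5182 .2033 .236 162
```

```text
time: 10.72
ee_pos: [0.5181, 0.2035, 0.2355]
tcp_rot: [-49.7, 90.0, 22.2]
wrist_force: [-0.5, 0.5, -1.4]
opening: 0.0189
t 10.72 pos [0.5181 0.2035 0.2355] yaw_y 161.92 xdir [ 3.e-04  1.e-04 -1.e+00] q [ 21.4   5.6   9.1  93.5   0.  -50.5] F [-0.53  0.48 -1.41] T [ 0.01  0.1  -0.02] op 0.0189
turn [-0.08  0.01  0.02] shift [-0.0005 -0.0002 -0.0002]
```

Light contact begins at the predicted height (lugs on the face). I'll add a little down-load.

```bash
python3 -m handwheel '[[0,0,0,0.0005,0,0,1],[0,0,0,0.001,0,0,1],[0,0,0,0.001,0,0,1]]'; python3 plan.py .5182 .2033 .236 162
```

```text
time: 11.1
ee_pos: [0.5181, 0.2036, 0.2353]
tcp_rot: [-46.2, 89.9, 25.7]
wrist_force: [-2.5, 0.1, 6.1]
opening: 0.0193
t 11.1 pos [0.5181 0.2036 0.2353] yaw_y 161.93 xdir [ 1.2e-03  6.0e-04 -1.0e+00] q [ 21.5   5.5   9.   93.4   0.  -50.5] F [-2.48  0.11  6.11] T [-0.09  0.42  0.02] op 0.0193
turn [-0.07  0.05  0.06] shift [-0.0007 -0.0002 -0.0003]
```

```bash
python3 -m handwheel '[[2,0,0,0,0,0,1],[4,0,0,0,0,0,1],[6,0,0,0,0,0,1],[8,0,0,0,0,0,1],[9,0,0,0,0,0,1],[9,0,0,0,0,0,1]]'; python3 plan.py
python3 -m handwheel '[[1.5,0,0,0,0,0,1],[3,0,0,0,0,0,1],[3,0,0,0,0,0,1]]'; python3 plan.py
```

```text
time: 11.85
ee_pos: [0.5183, 0.2033, 0.2344]
tcp_rot: [-82.5, 90.0, -19.6]
wrist_force: [2.2, -1.6, 5.0]
opening: 0.0192
t 11.85 pos [0.5183 0.2033 0.2344] yaw_y 152.91 xdir [ 6.e-04 -2.e-04 -1.e+00] q [ 21.4   5.6   9.   93.4  -0.  -41.5] F [ 2.21 -1.57  4.97] T [-0.23 -0.42 -0.  ] op 0.0192
time: 12.22
ee_pos: [0.5175, 0.2036, 0.2332]
tcp_rot: [125.3, 89.9, -174.8]
wrist_force: [-0.6, -0.2, -2.8]
opening: 0.0193
t 12.22 pos [0.5175 0.2036 0.2332] yaw_y 149.9 xdir [-2.4e-03 -2.0e-04 -1.0e+00] q [ 21.5   5.6   8.9  93.4   0.  -38.4] F [-0.6  -0.22 -2.82] T [ 0.04 -0.05  0.04] op 0.0193
```

```bash
python3 -m handwheel '[[1,0,0,0,0,0,1],[2,0,0,0,0,0,1],[2,0,0,0,0,0,1]]'; python3 plan.py
```

```text
time: 12.6
ee_pos: [0.518, 0.2036, 0.2342]
tcp_rot: [119.7, 90.0, 177.7]
wrist_force: [0.0, 0.2, -2.0]
opening: 0.0192
t 12.6 pos [0.518  0.2036 0.2342] yaw_y 147.9 xdir [-3.e-04  0.e+00 -1.e+00] q [ 21.4   5.6   8.9  93.4   0.  -36.5] F [ 0.02  0.22 -1.95] T [0.01 0.04 0.02] op 0.0192
```

The lugs are in the slots: the load dropped away at yaw 149.9. I'll lower to the seat, feeling for it.

```bash
python3 -m handwheel '[[0.4,0,0,0.001,0,0,1],[0.4,0,0,0.002,0,0,1],[0.4,0,0,0.003,0,0,1],[0.4,0,0,0.0035,0,0,1],[0.4,0,0,0.0035,0,0,1]]'; python3 plan.py
```

```text
time: 13.22
ee_pos: [0.5181, 0.2035, 0.2312]
tcp_rot: [-30.1, 90.0, 27.4]
wrist_force: [-0.3, 0.5, 1.0]
opening: 0.0193
t 13.22 pos [0.5181 0.2035 0.2312] yaw_y 147.52 xdir [ 4.e-04  2.e-04 -1.e+00] q [ 21.4   5.5   8.5  93.    0.  -36.1] F [-0.29  0.52  1.04] T [ 0.02  0.26 -0.02] op 0.0193
```

```bash
python3 -m handwheel '[[0,0,0,0.002,0,0,1],[0,0,0,0.004,0,0,1],[0,0,0,0.006,0,0,1],[0,0,0,0.0075,0,0,1],[0,0,0,0.0075,0,0,1]]'; python3 plan.py
```

```text
time: 13.85
ee_pos: [0.5181, 0.2036, 0.2242]
tcp_rot: [-28.7, 89.9, 28.8]
wrist_force: [-2.9, 0.2, 9.3]
opening: 0.0193
t 13.85 pos [0.5181 0.2036 0.2242] yaw_y 147.53 xdir [ 1.2e-03  6.0e-04 -1.0e+00] q [ 21.4   5.3   7.6  92.2   0.  -36.1] F [-2.95  0.15  9.32] T [-0.16  0.72  0.02] op 0.0193
```

```bash
python3 -m handwheel '[[0,0,0,0.001,0,0,1],[0,0,0,0.002,0,0,1],[0,0,0,0.002,0,0,1]]'; python3 plan.py
```

```text
time: 14.22
ee_pos: [0.5181, 0.2036, 0.2226]
tcp_rot: [-29.1, 89.9, 28.4]
wrist_force: [-4.8, -0.7, 11.1]
opening: 0.0191
t 14.22 pos [0.5181 0.2036 0.2226] yaw_y 147.53 xdir [ 1.5e-03  8.0e-04 -1.0e+00] q [ 21.4   5.3   7.3  91.9   0.  -36.1] F [-4.85 -0.66 11.08] T [-0.09  0.84 -0.03] op 0.0191
```

```bash
python3 -m handwheel '[[0,0,0,0.0004,0.0004,-0.0003,1],[0,0,0,0.001,0.0004,-0.0003,1],[0,0,0,0.001,0.0004,-0.0003,1]]'; python3 plan.py
```

```text
time: 14.6
ee_pos: [0.5179, 0.2036, 0.2219]
tcp_rot: [-37.0, 89.8, 20.5]
wrist_force: [-2.8, 0.6, 11.8]
opening: 0.0189
t 14.6 pos [0.5179 0.2036 0.2219] yaw_y 147.53 xdir [ 2.5e-03  9.0e-04 -1.0e+00] q [ 21.5   5.2   7.2  91.8  -0.  -36.1] F [-2.83  0.6  11.76] T [-0.17  0.55  0.04] op 0.0189
```

```bash
python3 -m handwheel '[[0,0,0,0.0006,0,0,1],[0,0,0,0.0006,0,0,1],[3,0,0,0.0006,0,0,1],[6,0,0,0.0006,0,0,1],[9,0,0,0.0006,0,0,1],[9,0,0,0.0006,0,0,1]]'; python3 plan.py
```

```text
time: 15.35
ee_pos: [0.5186, 0.2037, 0.2216]
tcp_rot: [-32.1, 89.7, 16.3]
wrist_force: [-0.1, -0.4, 12.7]
opening: 0.0192
t 15.35 pos [0.5186 0.2037 0.2216] yaw_y 138.48 xdir [ 0.0042  0.0012 -1.    ] q [ 21.5   5.2   7.1  91.7  -0.  -27. ] F [-0.09 -0.39 12.7 ] T [-0.16 -0.13 -0.05] op 0.0192
```

```bash
python3 -m handwheel '[[6,0,0,0,0,0,1],[12,0,0,0,0,0,1],[18,0,0,0,0,0,1],[24,0,0,0,0,0,1],[30,0,0,0,0,0,1],[36,0,0,0,0,0,1],[36,0,0,0,0,0,1]]'; python3 plan.py
```

```text
time: 16.23
ee_pos: [0.5187, 0.2036, 0.2216]
tcp_rot: [0.3, 89.7, 12.7]
wrist_force: [1.1, -0.8, 12.3]
opening: 0.0191
t 16.23 pos [0.5187 0.2036 0.2216] yaw_y 102.42 xdir [ 0.0044  0.001  -1.    ] q [21.4  5.2  7.1 91.7 -0.   9. ] F [ 1.13 -0.79 12.29] T [-0.25 -0.21 -0.07] op 0.0191
```

```bash
python3 -m handwheel '[[6,0,0,0,0,0,1],[12,0,0,0,0,0,1],[18,0,0,0,0,0,1],[24,0,0,0,0,0,1],[30,0,0,0,0,0,1],[36,0,0,0,0,0,1],[39,0,0,0,0,0,1],[39,0,0,0,0,0,1]]'; python3 plan.py
```

```text
time: 17.23
ee_pos: [0.5186, 0.2036, 0.2216]
tcp_rot: [40.8, 89.8, 14.3]
wrist_force: [0.6, -0.1, 13.0]
opening: 0.0194
t 17.23 pos [0.5186 0.2036 0.2216] yaw_y 63.47 xdir [ 0.0042  0.0011 -1.    ] q [21.5  5.2  7.1 91.7 -0.  48. ] F [ 0.6  -0.14 13.  ] T [-0.26  0.03 -0.04] op 0.0194
```

Now small steps toward the hard stop, watching the axial torque.

```bash
python3 -m handwheel '[[1.5,0,0,0,0,0,1],[3,0,0,0,0,0,1],[3,0,0,0,0,0,1]]'; python3 plan.py
python3 -m handwheel '[[1,0,0,0,0,0,1],[2,0,0,0,0,0,1],[2,0,0,0,0,0,1]]'; python3 plan.py
```

```text
time: 17.6
ee_pos: [0.5185, 0.2036, 0.2216]
tcp_rot: [42.0, 89.8, 12.5]
wrist_force: [-0.0, -0.3, 12.8]
opening: 0.0194
t 17.6 pos [0.5185 0.2036 0.2216] yaw_y 60.5 xdir [ 4.1e-03  9.0e-04 -1.0e+00] q [21.5  5.2  7.1 91.7 -0.  51. ] F [-0.02 -0.31 12.81] T [-0.37  0.11  0.1 ] op 0.0194
time: 17.98
ee_pos: [0.5185, 0.2035, 0.2216]
tcp_rot: [43.2, 89.8, 11.7]
wrist_force: [1.7, -1.6, 12.2]
opening: 0.0194
t 17.98 pos [0.5185 0.2035 0.2216] yaw_y 58.5 xdir [ 4.1e-03  8.0e-04 -1.0e+00] q [21.4  5.2  7.1 91.7 -0.  52.9] F [ 1.71 -1.56 12.23] T [-0.41  0.03  0.07] op 0.0194
```

```bash
python3 -m handwheel '[[1,0,0,0,0,0,1],[1.5,0,0,0,0,0,1],[1.5,0,0,0,0,0,1]]'; python3 plan.py
```

```text
time: 18.35
ee_pos: [0.5185, 0.2035, 0.2216]
tcp_rot: [45.1, 89.8, 12.1]
wrist_force: [0.5, -0.9, 13.0]
opening: 0.0192
t 18.35 pos [0.5185 0.2035 0.2216] yaw_y 57.02 xdir [ 4.1e-03  9.0e-04 -1.0e+00] q [21.4  5.2  7.1 91.7 -0.  54.4] F [ 0.54 -0.88 12.97] T [-0.4   0.11  0.22] op 0.0192
```

```bash
python3 -m handwheel '[[1,0,0,0,0,0,1],[1.5,0,0,0,0,0,1],[1.5,0,0,0,0,0,1]]'; python3 plan.py
```

```text
time: 18.73
ee_pos: [0.5181, 0.2036, 0.2216]
tcp_rot: [51.3, 89.8, 16.9]
wrist_force: [-0.9, -0.8, 13.0]
opening: 0.0192
t 18.73 pos [0.5181 0.2036 0.2216] yaw_y 55.55 xdir [ 0.0034  0.001  -1.    ] q [21.5  5.2  7.1 91.7 -0.  55.9] F [-0.93 -0.84 12.98] T [-0.27  0.54  0.37] op 0.0192
```

```bash
python3 -m handwheel '[[1,0,0,0,0,0,1],[1.5,0,0,0,0,0,1],[1.5,0,0,0,0,0,1]]'; python3 plan.py
```

```text
time: 19.1
ee_pos: [0.5179, 0.2038, 0.2217]
tcp_rot: [63.0, 89.8, 27.1]
wrist_force: [-2.5, 0.1, 14.8]
opening: 0.0195
t 19.1 pos [0.5179 0.2038 0.2217] yaw_y 54.09 xdir [ 0.0028  0.0014 -1.    ] q [21.5  5.2  7.1 91.8  0.  57.4] F [-2.53  0.08 14.8 ] T [-0.08  0.91  0.71] op 0.0195
```

```bash
python3 -m handwheel '[[0,0,0,-0.001,0,0,1],[0,0,0,-0.002,0,0,1],[0,0,0,-0.003,0,0,1],[0,0,0,-0.003,0,0,1]]'; python3 plan.py
python3 -m handwheel '[[0,0,0,-0.001,0,0,1],[0,0,0,-0.002,0,0,1],[0,0,0,-0.002,0,0,1]]'; python3 plan.py
```

```text
time: 19.6
ee_pos: [0.5178, 0.2039, 0.2229]
tcp_rot: [91.1, 89.9, 55.1]
wrist_force: [-0.0, 4.2, 5.3]
opening: 0.019
t 19.6 pos [0.5178 0.2039 0.2229] yaw_y 54.05 xdir [ 6.e-04  8.e-04 -1.e+00] q [21.5  5.3  7.4 92.   0.  57.4] F [-0.02  4.16  5.26] T [0.85 0.02 0.67] op 0.019
time: 19.98
ee_pos: [0.5178, 0.2038, 0.2245]
tcp_rot: [119.6, 90.0, 83.6]
wrist_force: [2.3, 4.0, 3.3]
opening: 0.0192
t 19.98 pos [0.5178 0.2038 0.2245] yaw_y 54.04 xdir [ 1.e-04  6.e-04 -1.e+00] q [21.5  5.4  7.6 92.2  0.  57.4] F [2.29 3.95 3.29] T [ 1.08 -0.15  0.63] op 0.0192
```

```bash
python3 -m handwheel '[[-1,0,0,-0.001,0,0,1],[-1.5,0,0,-0.002,0,0,1],[-1.5,0,0,-0.002,0,0,1]]'; python3 plan.py
python3 - <<'E'
from h import *
p=snap('top','top6.png');s=snap('side')
cv2.imwrite('pics/s6.png',cv2.resize(s['frame'][90:210,160:280,::-1],None,fx=5,fy=5,interpolation=cv2.INTER_CUBIC))
E
```

```text
time: 20.35
ee_pos: [0.5177, 0.2037, 0.2262]
tcp_rot: [170.9, 90.0, 136.4]
wrist_force: [2.1, 7.1, -1.2]
opening: 0.0197
t 20.35 pos [0.5177 0.2037 0.2262] yaw_y 55.5 xdir [-4.e-04  4.e-04 -1.e+00] q [21.5  5.4  7.9 92.5  0.  56. ] F [ 2.11  7.14 -1.21] T [ 1.12 -0.42 -0.11] op 0.0197
```

View pics/s6.png

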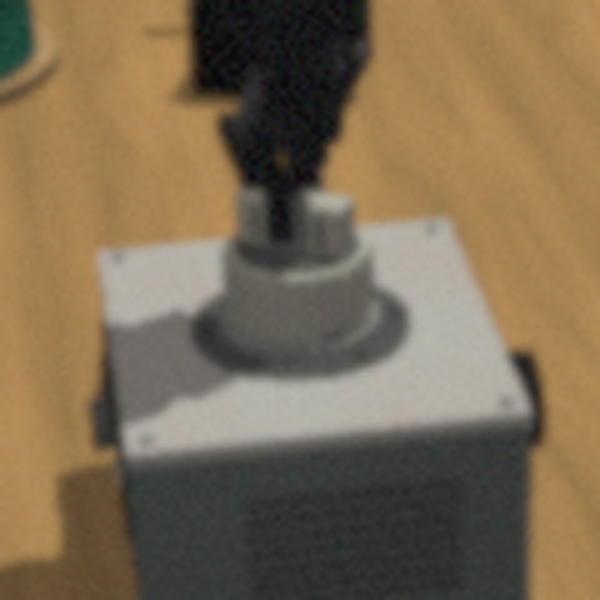

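```bash
python3 -m handwheel '[[0,0,0,-0.0005,0,0,1],[0,0,0,-0.001,0,0,1],[0,0,0,-0.001,0,0,1]]'; python3 plan.py
```

```text
time: 20.82
ee_pos: [0.5177, 0.2037, 0.2263]
tcp_rot: [-145.7, 89.9, 179.8]
wrist_force: [3.5, 6.5, -5.3]
opening: 0.0191
t 20.82 pos [0.5177 0.2037 0.2263] yaw_y 55.5 xdir [-0.0015  0.     -1.    ] q [21.5  5.5  7.9 92.5  0.  56. ] F [ 3.47  6.45 -5.32] T [ 1.3  -0.72 -0.08] op 0.0191
```

Rigid against a light tug at grip_bar ≈ 61 mm, so it reads as locked. I'll ease off and release.

```bash
python3 -m handwheel '[[0,0,0,0.0006,0.0006,0,1],[0,0,0,0.0008,0.0006,0,1],[0,0,0,0.0008,0.0006,0,1]]'; python3 plan.py; python3 -m handwheel '[[0,0,0,0,0,0,0.5],[0,0,0,0,0,0,0.2],[0,0,0,0,0,0,0],[0,0,0,0,0,0,0],[0,0,0,0,0,0,0]]'; python3 plan.py
python3 -m handwheel '[[0,0,0,-0.01,0,0,0],[0,0,0,-0.03,0,0,0],[0,0,0,-0.07,0,0,0],[0,0,0,-0.11,0,0,0],[0,0,0,-0.11,0,0,0]]'; python3 plan.py .35 -0.1 .38 55.5
```

```text
time: 21.2
ee_pos: [0.5178, 0.2038, 0.2263]
tcp_rot: [-120.1, 89.9, -154.6]
wrist_force: [0.2, 4.8, -4.1]
opening: 0.0194
t 21.2 pos [0.5178 0.2038 0.2263] yaw_y 55.51 xdir [-1.e-03 -5.e-04 -1.e+00] q [21.5  5.5  7.9 92.5 -0.  56. ] F [ 0.22  4.82 -4.12] T [ 0.63 -0.12 -0.06] op 0.0194
time: 21.82
ee_pos: [0.5179, 0.2039, 0.2269]
tcp_rot: [-6.8, 90.0, -41.2]
wrist_force: [0.1, 0.2, -0.4]
opening: 0.0429
t 21.82 pos [0.5179 0.2039 0.2269] yaw_y 55.52 xdir [ 1.e-04 -1.e-04 -1.e+00] q [21.5  5.5  8.  92.5 -0.  56. ] F [ 0.11  0.16 -0.43] T [ 0.    0.03 -0.05] op 0.0429
time: 22.45
ee_pos: [0.5185, 0.2042, 0.3408]
tcp_rot: [55.7, 89.7, 21.3]
wrist_force: [0.3, 0.5, -0.3]
opening: 0.0426
t 22.45 pos [0.5185 0.2042 0.3408] yaw_y 55.52 xdir [ 0.0052  0.002  -1.    ] q [ 21.5   9.   24.8 105.5  -0.   56. ] F [ 0.31  0.5  -0.33] T [0.05 0.03 0.01] op 0.0426
turn [ 0.02  0.18 -0.27] shift [-0.0407 -0.3459  0.0334]
```

Move clear so the top camera sees it, then measure.

```bash
python3 -m handwheel '[[0,0,0,0,-0.05,0.005,0],[0,0,0,0,-0.1,0.01,0],[0,0,0,0,-0.15,0.015,0],[0,0,0,0,-0.2,0.02,0],[0,0,0,0,-0.25,0.025,0],[0,0,0,0,-0.3,0.03,0],[0,0,0,0,-0.34,0.033,0],[0,0,0,0,-0.34,0.033,0],[0,0,0,0,-0.34,0.033,0]]'
python3 - <<'E'
from fit import *
p=snap('top','top7.png');s=snap('side','side7.png')
for zz in (.158+.058+.016,.158+.061+.016,.158+.066+.016):
  for n,P in (('t',p),('s',s)):
    b=fit_bar(P,.518,.2035,zz); print(round(zz-.174,3),n,b.x[:2].round(4),np.degrees(b.x[2]),round(b.fun,3))
a=cv2.resize(s['frame'][90:210,160:280,::-1],(400,400),interpolation=cv2.INTER_CUBIC);b=cv2.resize(p['frame'][170:280,110:230,::-1],(400,400),interpolation=cv2.INTER_CUBIC)
cv2.imwrite('pics/c7.png',np.hstack([a,b]))
E
```

```text
time: 23.58
ee_pos: [0.3528, -0.0948, 0.3368]
tcp_rot: [107.6, 90.0, 73.1]
wrist_force: [1.1, -0.6, -0.5]
opening: 0.0429
0.058 t [0.5172 0.2048] -34.62592738400684 -0.893
0.058 s [0.5196 0.2099] -34.03800106064518 -0.871
0.061 t [0.5172 0.2041] -34.6354755108348 -0.891
0.061 s [0.5186 0.2035] -34.017177889303035 -0.869
0.066 t [0.5171 0.2028] -34.58812106629 -0.887
0.066 s [0.517  0.1929] -33.99925753101931 -0.865
```

View pics/c7.png

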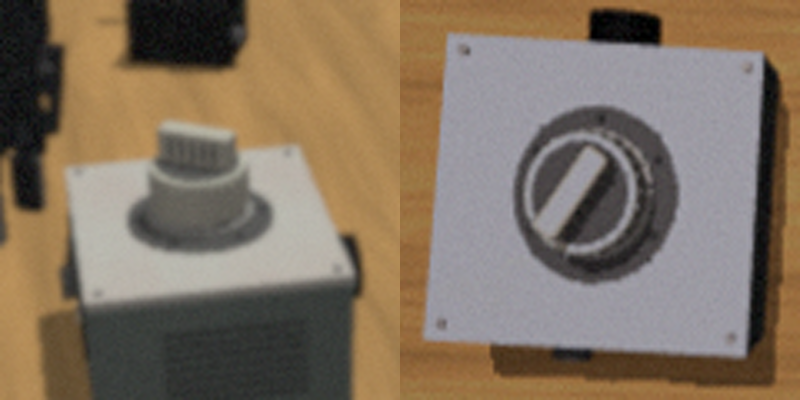

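View pics/top7.png

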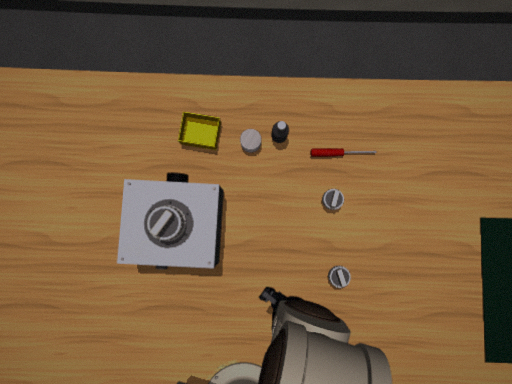

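Both views agree at 61 mm: (0.517–0.519, 0.2035–0.204). The bar is at -34.3°, about 92° clockwise of the slot. The other items in `top7.png` are at their starting pixels, and the arm is clear.

```bash
python3 -c "
from workcell import bot
print(bot.job_done(), bot.get_obs()['time'])"
```

```text
the job is handed in; nothing more can be done
the job is handed in; nothing more can be done
```

The filter cartridge is fitted and, by my last checks, locked in the inlet. I handed the job in at about 24 s.

**What I did:**
1. Gripped the largest of the three cartridges by its bar and set it upright on the collar about 14° off the slots.
2. Turned it lightly until the lugs dropped in.
3. Pushed it down onto the seal with about 15 N.
4. Twisted it clockwise to the hard stop, let the spring lift it, and released it.

The highest load I read was about 17 N of push, with 0.7 N·m at the stop. The grip was set to 40 N.

**Last checks:**
- **Locked:** before I let go, the cartridge did not give under a light upward tug of about 3 N, at a bar height of about 61 mm.
- **Position:** after release, the two camera views agreed best at 61 mm, within about 1.5 mm. The bar was about 92° clockwise from mid-slot, and the cartridge stood upright.
- **Bystanders:** the other things on the bench showed no movement in the pictures, and the arm was clear.

**Disagreement:** while the spring lifted the cartridge there were side forces up to about 7 N and a moment of about 1.3 N·m, probably from a slight offset. I eased the offset before letting go, which left about 5 N, and it was gone on release.

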